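Tip the washed loaf tins mouth down on the draining mat

TASK

Two washed loaf tins have been left standing on end on the ribbed draining mat. Tip each one over with a light fingertip push near the top of its closed bottom, so that it falls with its open side down and lies flat, wholly on the mat, to drain. Only push them: do not grip or lift them or let one go over onto its side or back, and leave the jug, the bottle and the bowl alone.

Things in the scene. Friction and masses are not known exactly. Their poses are not given: they have to be found in the camera images.
- mat: Dark grey ribbed rubber draining mat lying fixed on the steel bench, 300 mm along its x by 400 mm along its y, top 6 mm above the bench (level for things standing on it). Origin: centre of its underside; x runs from its edge nearest the robot to its far edge, z up
- tin1: Loaf tin of bare metal, 160 x 90 x 65 mm, walls 2.5 mm, one 160 x 90 face open (the mouth), 0.2 to 0.33 kg; at the start on the mat's left (+y) part, standing on a 90 x 65 end, 160 mm tall. Origin: centre of that end. Its z runs along the 160 mm length (up while standing); x points out of the mouth (rim at x = +32.5 mm, closed bottom at x = -32.5 mm), roughly away from the robot.
- tin1_foot_left (a point): corner of tin1's mouth rim at its lower (standing) end, left side: the point (32.5, 45, 0) mm in the frame of tin1; axes as tin1
- tin1_foot_right (a point): corner of tin1's mouth rim at its lower (standing) end, right side: the point (32.5, -45, 0) mm in the frame of tin1; axes as tin1
- tin1_head_left (a point): corner of tin1's mouth rim at its upper end, left side: the point (32.5, 45, 160) mm in the frame of tin1; axes as tin1
- tin1_head_right (a point): corner of tin1's mouth rim at its upper end, right side: the point (32.5, -45, 160) mm in the frame of tin1; axes as tin1
- tin2: A like tin with the same origin and axes, on the mat's right (-y) part. Behaviour of both: pushed along +x within 40 mm of the top, a tin tilts about its foot without sliding and falls mouth down by itself beyond about 28 degrees of tilt (a pusher 130 mm above the mat has then gone about 65 mm forward); pushed below half height it may slide instead.
- tin2_foot_left (a point): corner of tin2's mouth rim at its lower (standing) end, left side: the point (32.5, 45, 0) mm in the frame of tin2; axes as tin2
- tin2_foot_right (a point): corner of tin2's mouth rim at its lower (standing) end, right side: the point (32.5, -45, 0) mm in the frame of tin2; axes as tin2
- tin2_head_left (a point): corner of tin2's mouth rim at its upper end, left side: the point (32.5, 45, 160) mm in the frame of tin2; axes as tin2
- tin2_head_right (a point): corner of tin2's mouth rim at its upper end, right side: the point (32.5, -45, 160) mm in the frame of tin2; axes as tin2
- jug: White plastic water jug standing on the bench beside the mat, 170 mm tall, 112 mm across, handle on its +y side reaching 97 mm from the axis. Origin: centre of its underside. To be left alone
- bottle: Clear plastic bottle with a white cap standing on the bench on the other side of the mat, 170 mm tall, 60 mm across. Origin: centre of its underside. To be left alone
- bowl: Small white bowl standing on the bench beyond the mat's far edge, 100 mm across, 45 mm tall. Origin: centre of its underside. To be left alone
Things that resemble listed ones, but are neither listed nor needed, are in the scene too. What is shaped like the tin1 but purple is not meant. What is shaped like the tin2 but green is not meant.

How it is judged:
By the outcome, as a careful person would: the job done as asked, in the order asked, and still so for the second after the job is handed in, with the robot touching nothing.
It also fails if it takes over 46 s, if anything falls off the work surface, if the arm or the gripper's body presses on something with over 40 N, if the wrist force passes 120 N, or if a joint passes its speed limit or range.

ROBOT

A 6-joint arm with a two-finger parallel gripper is mounted at the origin on the work surface. World frame = base frame: x ahead of the robot, y to its left, z up, the work surface at z = 0. Lengths are in m, angles in rad, forces in N, time in s.
With the tool pointing down it reaches from about 0.325 to 0.75 m from the base axis. Payload 7.6 kg.
Tool frame: the origin (TCP) lies between the finger pads; the fingertips stand 11 mm ahead of it and the grasp point (between the pads) lies 8 mm behind it; z points along the fingers, y is the direction in which the jaws open and shut (so a half turn about z gives the same grasp; the last joint's range is limited). The gripper opens to 85 mm and grips with 20 to 120 N. Pads are 22 mm wide; open, the fingers measure 114 mm over their backs; the gripper's body (76 mm by 85 mm) begins 54 mm behind the grasp point. The pads swing forward as they close: fully open they stand 13 mm farther back than shut.
Start: joints at [-1.296, 0.052, 1.401, -0, 1.689, -0.07], TCP at [0.177, -0.494, 0.215] pointing down, gripper open.
Joint ranges: [-2.9, 2.9], [-0.91, 2.17], [0.12, 2.37], [-1.06, 4.2], [0.26, 2.73], [-2.93, 2.93]. Speed limits (rad/s): [2.57, 2.57, 3.01, 3.14, 3.14, 3.14].

INTERFACE

Orientations are given as [roll, pitch, yaw] about the fixed x, y, z axes, in that order (R = Rz(yaw) Ry(pitch) Rx(roll)).
In Python, from bench import env gives the robot as it stands. The module is installed in compiled form; this text tells all that it offers.
- The arm moves only by the tool servo_tool, never from a script. Its arguments are lists of equal length, an entry for each row: "offset": the shift along the tool's x, y, z in m, a list of three; "delta_rot": the turn, a rotation vector about the tool's x, y, z in rad, a list of three; "jaw": the opening, from -1 (shut) to 1 (fully open). A call has 1 to 8 rows; each row shifts and turns the pose as measured when the row begins, along the tool's axes as they then stand; what a row does not reach is not made up. A row lasts 1/12 s, in which the tool goes at most 41.7 mm and 7.16 degrees, less where a joint would pass 70% of its speed; a pose out of reach is approached as far as the arm can. A call with a gripper value outside its range is refused whole. The fingers move at their own pace and stop on an object; "grip_force" is the grip in N (left out, the last holds). Time passes only in rows, so rows that do not move let the fingers close. It gives the time, the measured TCP pose, the force and the opening at its end, in the units of the state.
- env.sense(): the state, without advancing time (a new reading comes with each control period).
- env.get_image(name): name is "scene" or "top" or "wrist"; returns the picture (400x640x3 uint8, red, green, blue); there is no depth.
- env.camera_params(name): a dict with "vfov" (degrees; the focal length in pixels is half the picture's height over the tangent of half this angle, whatever the lens; pixels are square), "cx", "cy" (the principal point, pixels), "R" (3x3) and "t" (3): a world point X has camera coordinates R X + t. Camera axes: x right, y down, z forward; pixel columns grow to the right and rows downward; lengths in m; the calibration is good to about 2 mm. A picture is of the moment at which its call begins: read the wrist's pose just before it. camera_params takes no time and is no camera call; for the wrist camera it gives the pose at the moment of the call.
- env.job_done(): hands the job in, once; it reports no verdict.
The state is a dict: "time_s": time; "joint_pos": joint angles; "qvel": joint speeds; "effort": joint torques, N m; "position": TCP position; "ee_rot": TCP orientation; "wrist_force": force on the tool from outside, world axes, zero at the start; "ft_torque": the same for the moment, N m; "opening": opening from 0.0 (shut) to 1.0 (fully open).
Only numpy, scipy, OpenCV 4.12 (cv2) and the standard library are available. Lean on these libraries where they do the work, as an engineer would, in place of code of your own. Each camera call takes 0.05 s, during which the arm holds its last target.

## Working session

There is one attempt and no reset: what is moved stays moved. The work goes in short steps, Python scripts to look and compute and a tool call to move; the robot and the scene stay as the last step left them, time stands still between calls to the robot, and variables do not carry over. Pictures are saved under pics/ and viewed, and the job is handed in when it is done.

Besides the shell and the picture viewer there is one more tool, called after "Request:" as a command line: name --argument value ..., lists and objects as JSON in quotes. servo_tool: Moves the arm, as the interface text tells. Its arguments: {"type":"object","properties":{"offset":{"type":"array","items":{"type":"array","items":{"type":"number"}}},"delta_rot":{"type":"array","items":{"type":"array","items":{"type":"number"}}},"jaw":{"type":"array","items":{"type":"number"}},"grip_force":{"type":"number"}},"required":["offset","delta_rot","jaw"]}

```bash
mkdir -p pics
python3 - <<'E'
from bench import env
import cv2
for n in ("scene","top"):
    cv2.imwrite(f"pics/{n}0.png",env.get_image(n)[:,:,::-1])
    p=env.camera_params(n);print(n,p)
print(env.sense())
E
```

```text
scene {'vfov': 51.113153765652385, 'cx': 320.03357653607463, 'cy': 199.67581305069484, 'R': array([[-0.87649775,  0.48137697,  0.00528319],
       [ 0.38651548,  0.71023011, -0.58836976],
       [-0.28697993, -0.51366273, -0.80857474]]), 't': array([ 0.45554871, -0.17620275,  1.41414448])}
top {'vfov': 52.27580231675414, 'cx': 326.6268761670916, 'cy': 201.5693114915045, 'R': array([[ 0.0249081 , -0.99948462,  0.02025039],
       [-0.9933819 , -0.02701784, -0.1116353 ],
       [ 0.11212489, -0.01733574, -0.99354289]]), 't': array([0.0097245 , 0.5727188 , 1.13413925])}
{'time_s': 0.1, 'joint_pos': array([-1.29630358e+00,  5.27648761e-02,  1.40162337e+00, -2.47210545e-05,
        1.68860348e+00, -7.02860915e-02]), 'qvel': array([ 1.97881575e-04, -7.40663874e-05, -1.47541657e-03,  2.96887906e-03,
        2.43703066e-04, -1.66418285e-03]), 'effort': array([ 1.06366580e-03, -3.82580924e+01, -3.60987175e+01, -9.30413762e-05,
        4.73723601e-03,  2.21133610e-05]), 'position': array([ 0.17738585, -0.493813  ,  0.21396124]), 'ee_rot': array([-3.14019531e+00, -7.37611214e-05,  3.44775903e-01]), 'wrist_force': array([ 0.35555946, -0.01113835, -0.35211212]), 'ft_torque': array([ 0.01521977, -0.00125927, -0.00669339]), 'opening': 0.9997615442372263}
```

View pics/scene0.png

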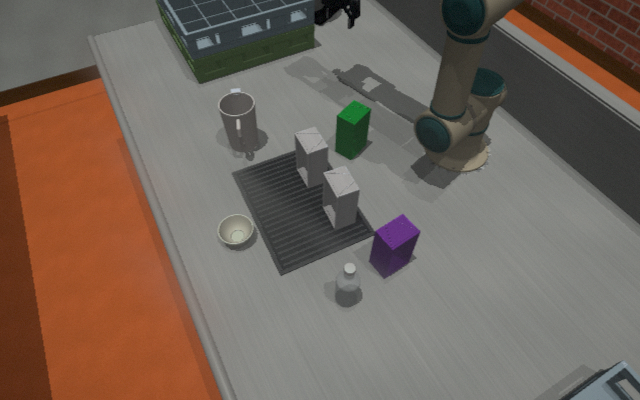

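View pics/top0.png

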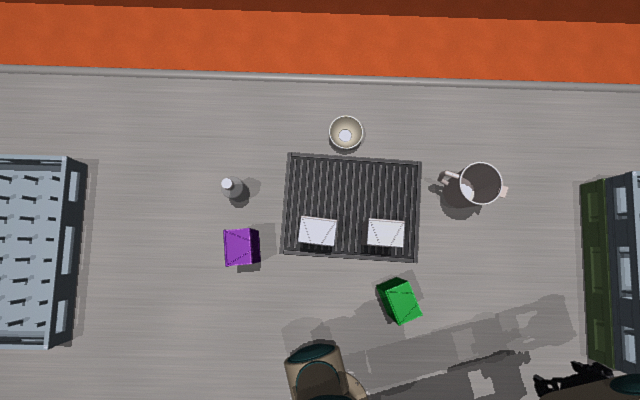

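The top view shows two bare-metal tins on the mat: tin1 at about (318,231) on the left and tin2 at about (386,233) on the right. The purple tin at (241,247) and the green one at (400,300) stand off the mat and aren't wanted. Next I'll take an enlarged crop and measure the top faces.

```bash
cat > h.py <<'E'
import numpy as np, cv2
from bench import env
def ray(n,uv,z,p=None):
    p=p or env.camera_params(n); f=200/np.tan(np.radians(p['vfov']/2))
    d=p['R'].T@np.array([(uv[0]-p['cx'])/f,(uv[1]-p['cy'])/f,1]); c=-p['R'].T@p['t']
    return c+d*(z-c[2])/d[2]
def proj(n,X):
    p=env.camera_params(n); f=200/np.tan(np.radians(p['vfov']/2)); q=p['R']@np.array(X)+p['t']
    return f*q[0]/q[2]+p['cx'],f*q[1]/q[2]+p['cy']
E
python3 - <<'E'
from h import *
im=cv2.imread('pics/top0.png')
cv2.imwrite('pics/topc.png',cv2.resize(im[140:340,210:450],None,fx=3.2,fy=3,interpolation=cv2.INTER_CUBIC)[:600,:800])
hsv=cv2.cvtColor(im,cv2.COLOR_BGR2HSV)
m=(hsv[...,2]>170).astype(np.uint8)
for name,msk,z in (('bright',m,.166),('green',cv2.inRange(hsv,(45,100,140),(75,255,255)),.16),('purple',cv2.inRange(hsv,(130,100,120),(155,255,255)),.16)):
  cs,_=cv2.findContours(msk,0,2)
  for c in cs:
    if cv2.contourArea(c)<300: continue
    x,y,w,h=cv2.boundingRect(c)
    if not(200<x<450 and 120<y<340): continue
    r=cv2.minAreaRect(c); b=cv2.boxPoints(r)
    P=np.array([ray('top',q,z) for q in b])
    print(name,cv2.contourArea(c),b.round(1).tolist()); print(P.round(3)[:,:2].tolist(),'c',P.mean(0).round(3),np.linalg.norm(P[1]-P[0]).round(3),np.linalg.norm(P[2]-P[1]).round(3))
for q in ((289,153),(421,162),(415,262),(281,254)): print('mat',ray('top',q,.006).round(3))
E
```

```text
bright 683.5 [[225.0, 229.3000030517578], [248.39999389648438, 227.39999389648438], [251.39999389648438, 263.6000061035156], [228.0, 265.5]]
[[0.48, 0.279], [0.487, 0.221], [0.398, 0.21], [0.391, 0.267]] c [0.439 0.244 0.166] 0.058 0.09
bright 854.5 [[366.70001220703125, 243.6999969482422], [368.70001220703125, 217.89999389648438], [404.20001220703125, 220.60000610351562], [402.20001220703125, 246.39999389648438]]
[[0.454, -0.076], [0.519, -0.08], [0.514, -0.17], [0.449, -0.165]] c [ 0.484 -0.123  0.166] 0.065 0.09
bright 867.0 [[297.6000061035156, 241.0], [300.79998779296875, 215.1999969482422], [336.29998779296875, 219.6999969482422], [333.1000061035156, 245.39999389648438]]
[[0.456, 0.097], [0.521, 0.091], [0.512, 0.001], [0.447, 0.008]] c [0.484 0.049 0.166] 0.065 0.09
bright 328.5 [[335.0, 125.0], [356.0, 125.0], [356.0, 145.0], [335.0, 145.0]]
[[0.757, 0.01], [0.759, -0.044], [0.706, -0.045], [0.704, 0.009]] c [ 0.731 -0.017  0.166] 0.054 0.053
green 788.5 [[385.0, 290.79998779296875], [408.29998779296875, 281.1000061035156], [422.3999938964844, 315.1000061035156], [399.20001220703125, 324.79998779296875]]
[[0.338, -0.124], [0.363, -0.182], [0.281, -0.218], [0.257, -0.16]] c [ 0.31  -0.171  0.16 ] 0.063 0.09
purple 890.0 [[222.60000610351562, 229.39999389648438], [249.0, 227.6999969482422], [251.39999389648438, 263.6000061035156], [225.0, 265.3999938964844]]
[[0.48, 0.286], [0.486, 0.221], [0.397, 0.211], [0.391, 0.276]] c [0.439 0.248 0.16 ] 0.066 0.09
mat [0.717 0.139 0.006]
mat [ 0.701 -0.253  0.006]
mat [ 0.406 -0.236  0.006]
mat [0.42  0.152 0.006]
```

View pics/topc.png

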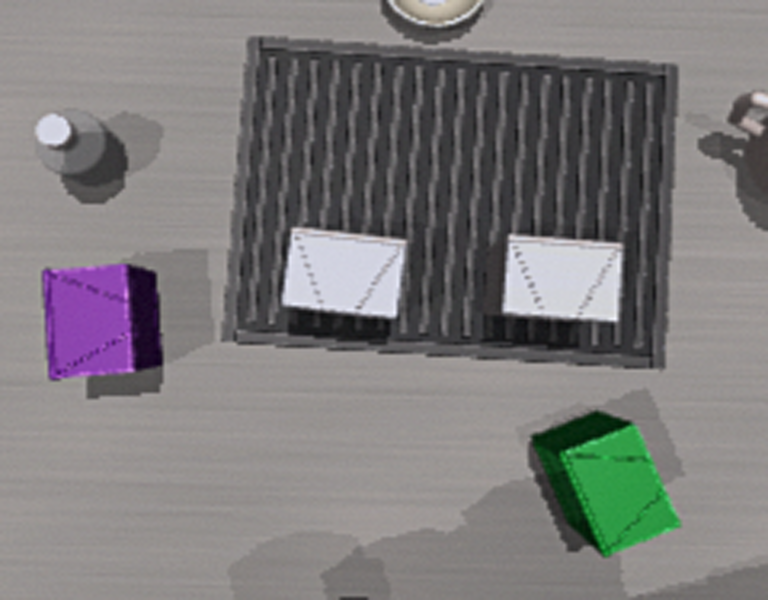

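The crop shows that both meant tins stand on the mat with bright top faces 65 x 90 mm. I get tin1 at (0.484, 0.049) with yaw about -0.10, and tin2 at (0.484, -0.123) with yaw about -0.07. I'll check the mouth side in the scene view first, then raise, shut and turn the gripper.

Run:
```python
from h import *
im=cv2.imread('pics/scene0.png')
cv2.imwrite('pics/scc.png',cv2.resize(im[90:290,210:430],None,fx=3,fy=3,interpolation=cv2.INTER_CUBIC))
for n,x,y,a in(('tin1',.484,.049,-.1),('tin2',.484,-.123,-.07)):
  for dx,dy,z in((.0325,.045,.166),(.0325,-.045,.166),(.0325,.045,.006),(.0325,-.045,.006)):
    X=[x+dx*np.cos(a)-dy*np.sin(a),y+dx*np.sin(a)+dy*np.cos(a),z]; u=np.array(proj('scene',X)); print(n,dx,dy,z,u.round(),((u-[210,90])*3).round())
```

```text
tin1 0.0325 0.045 0.166 [337. 196.] [380. 319.]
tin1 0.0325 -0.045 0.166 [323. 172.] [339. 246.]
tin1 0.0325 0.045 0.006 [335. 229.] [374. 418.]
tin1 0.0325 -0.045 0.006 [322. 206.] [337. 348.]
tin2 0.0325 0.045 0.166 [307. 153.] [290. 190.]
tin2 0.0325 -0.045 0.166 [294. 132.] [253. 127.]
tin2 0.0325 0.045 0.006 [308. 188.] [293. 294.]
tin2 0.0325 -0.045 0.006 [296. 168.] [259. 234.]
```

View pics/scc.png

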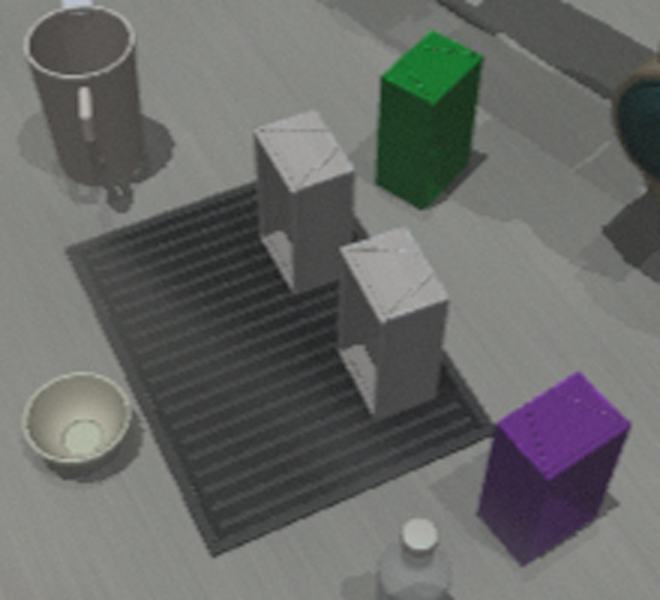

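Request:
servo_tool --offset '[[0,0,-0.015],[0,0,-0.015],[0,0,-0.015],[0,0,-0.01],[0,0,0]]' --delta_rot '[[0,0,0.11],[0,0,0.11],[0,0,0.11],[0,0,0.11],[0,0,0]]' --jaw '[-1,-1,-1,-1,-1]'

```text
time_s: 0.52
position: [0.177, -0.4925, 0.2672]
ee_rot: [-3.133, 0.004, -0.115]
wrist_force: [0.2, 0.3, -0.0]
opening: 0.298
```

The scene crop shows both mouths facing away from the robot: tin1's mouth edge runs (340,246)-(380,319) and tin2's (253,127)-(290,190), matching the projections. I'll move high to behind tin1.

Request:
servo_tool --offset '[[0.011,-0.035,0],[0.011,-0.035,0],[0.011,-0.035,0],[0.011,-0.035,0],[0.011,-0.035,0],[0.011,-0.035,0],[0.011,-0.035,0],[0.011,-0.035,0]]' --delta_rot '[[0,0,0],[0,0,0],[0,0,0],[0,0,0],[0,0,0],[0,0,0],[0,0,0],[0,0,0]]' --jaw '[-1,-1,-1,-1,-1,-1,-1,-1]'

```text
time_s: 1.18
position: [0.2935, -0.2156, 0.2594]
ee_rot: [-3.121, 0.012, -0.097]
wrist_force: [0.7, -0.4, 0.6]
opening: -0.001
```

Request:
servo_tool --offset '[[0.011,-0.036,0],[0.011,-0.036,0],[0.011,-0.036,0],[0.011,-0.036,0],[0.011,-0.036,0],[0.011,-0.036,0],[0.011,-0.036,0],[0.01,-0.03,0]]' --delta_rot '[[0,0,0],[0,0,0],[0,0,0],[0,0,0],[0,0,0],[0,0,0],[0,0,0],[0,0,0]]' --jaw '[-1,-1,-1,-1,-1,-1,-1,-1]'

```text
time_s: 1.85
position: [0.4038, 0.0742, 0.2575]
ee_rot: [-3.12, 0.015, -0.066]
wrist_force: [0.1, -1.0, 0.1]
opening: -0.004
```

Request:
servo_tool --offset '[[0,0,0],[0,0,0]]' --delta_rot '[[0,0,0],[0,0,0]]' --jaw '[-1,-1]'

```text
time_s: 2.02
position: [0.4039, 0.0796, 0.2549]
ee_rot: [-3.119, 0.019, -0.05]
wrist_force: [0.4, 0.4, 0.3]
opening: 0.002
```

Request:
servo_tool --offset '[[0,0.011,0.02],[0,0.011,0.02],[0,0,0.022],[0,0,0.022],[0,0,0.02],[0,0,0],[0,0,0]]' --delta_rot '[[-0.011,0.01,0.025],[-0.011,0.01,0.025],[0,0,0],[0,0,0],[0,0,0],[0,0,0],[0,0,0]]' --jaw '[-1,-1,-1,-1,-1,-1,-1]'

```text
time_s: 2.6
position: [0.3996, 0.0526, 0.1436]
ee_rot: [3.139, 0.001, -0.092]
wrist_force: [0.2, 0.9, 0.6]
opening: -0.001
```

Request:
servo_tool --offset '[[0.008,-0.005,-0.004],[0.008,0,0],[0.008,0,0],[0.006,0,0],[0,0,0]]' --delta_rot '[[0,0,0.004],[0,0,0.004],[0,0,0],[0,0,0],[0,0,0]]' --jaw '[-1,-1,-1,-1,-1]'

```text
time_s: 3.02
position: [0.4333, 0.0523, 0.1518]
ee_rot: [3.139, -0.004, -0.099]
wrist_force: [0.2, -0.2, -0.2]
opening: 0.001
```

Request:
servo_tool --offset '[[0.004,-0.001,0.004],[0.005,0,0],[0.005,0,0],[0.005,0,0],[0.005,0,0]]' --delta_rot '[[0,0,0],[0,0,0],[0,0,0],[0,0,0],[0,0,0]]' --jaw '[-1,-1,-1,-1,-1]'

```text
time_s: 3.43
position: [0.4603, 0.0507, 0.1529]
ee_rot: [3.14, -0.009, -0.098]
wrist_force: [-3.6, -0.6, 10.7]
opening: -0.004
```

The wrist reads 10.7 N upward, which I didn't expect, so I'll look.

Run:
```python
from h import *
print(env.sense()['wrist_force'])
a=env.get_image('scene')[:,:,::-1];b=env.get_image('wrist')[:,:,::-1]
print(env.sense()['wrist_force'],env.sense()['position'])
o=np.hstack([cv2.resize(a[60:290,240:440],None,fx=2,fy=2,interpolation=2),cv2.resize(b,(400,460))[:, :400]])
cv2.imwrite('pics/p1.png',o)
```

```text
[-3.56244069 -0.58906717 10.71853147]
[-5.24123889 -0.19371728 10.25565191] [0.46068489 0.05063137 0.15288884]
```

View pics/p1.png

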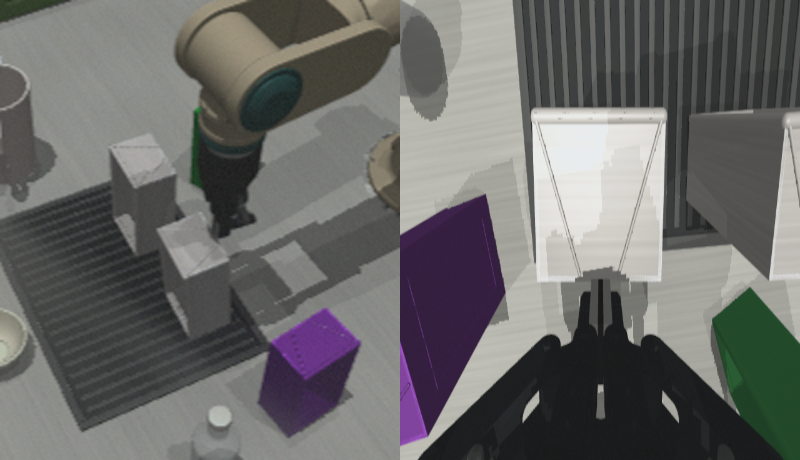

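The pictures show the shut fingertips at the top of tin1's closed bottom, wrist view (600,275), with the tin just starting to tilt. The upward force fits friction, because the back of the tin rises as it tilts. I'll follow that arc, moving up while going forward.

Request:
servo_tool --offset '[[0.003,0,-0.004],[0.005,0,-0.002],[0.005,0,-0.002],[0.005,0,-0.001]]' --delta_rot '[[0,0,0],[0,0,0],[0,0,0],[0,0,0]]' --jaw '[-1,-1,-1,-1]'

```text
time_s: 3.87
position: [0.4805, 0.0488, 0.1634]
ee_rot: [3.14, -0.011, -0.098]
wrist_force: [0.4, 0.4, -0.8]
opening: -0.003
```

Request:
servo_tool --offset '[[0.005,0,0],[0.005,0,0],[0.005,0,0],[0.005,0,0]]' --delta_rot '[[0,0,0],[0,0,0],[0,0,0],[0,0,0]]' --jaw '[-1,-1,-1,-1]'

```text
time_s: 4.2
position: [0.5027, 0.0466, 0.1626]
ee_rot: [3.14, -0.009, -0.098]
wrist_force: [-0.2, 0.0, -0.5]
opening: -0.002
```

Run:
```python
from h import *
a=env.get_image('scene')[:,:,::-1];b=env.get_image('wrist')[:,:,::-1]
o=np.hstack([cv2.resize(a[60:290,240:440],None,fx=2,fy=2,interpolation=2),cv2.resize(b,(400,460))[:, :400]])
cv2.imwrite('pics/p2.png',o)
```

```text
(no output)
```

View pics/p2.png

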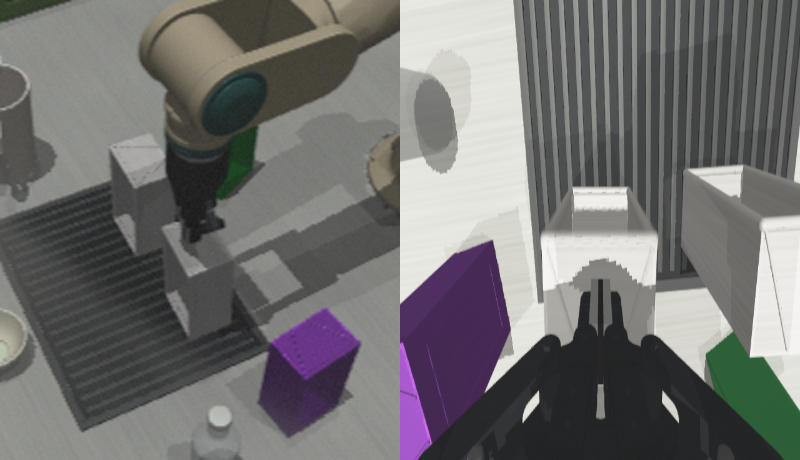

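Wrist view: tin1 is still upright and the fingertips sit over its top face at (600,290). They slipped onto the top instead of pushing the back. I'll lift, back off and measure where the tips really are.

Request:
servo_tool --offset '[[0,0,-0.02],[0,0,-0.02],[-0.03,0,0],[-0.03,0,0],[-0.03,0,0],[-0.02,0,0],[0,0,0],[0,0,0]]' --delta_rot '[[0,0,0],[0,0,0],[0,0,0],[0,0,0],[0,0,0],[0,0,0],[0,0,0],[0,0,0]]' --jaw '[-1,-1,-1,-1,-1,-1,-1,-1]'

```text
time_s: 4.97
position: [0.3881, 0.0577, 0.2008]
ee_rot: [3.14, -0.004, -0.098]
wrist_force: [-0.4, 0.6, -0.1]
opening: 0.001
```

Run:
```python
from h import *
s=env.sense();print(s['time_s'],s['position'].round(4),s['ee_rot'].round(3),s['wrist_force'].round(1))
a=env.get_image('scene')[:,:,::-1];b=env.get_image('wrist')[:,:,::-1];t=env.get_image('top')[:,:,::-1]
for n,i in zip('abt',(a,b,t)): cv2.imwrite(f'pics/raw3{n}.png',i)
o=np.hstack([cv2.resize(a[100:250,280:440],None,fx=2.5,fy=2.5,interpolation=2),cv2.resize(t[190:340,270:430],None,fx=2.5,fy=2.5,interpolation=2)])
cv2.imwrite('pics/p3.png',o)
x=s['position']
for d in (-.02,0,.011,.02): print(d,[(np.array(proj('scene',x-[0,0,d]))).round(1), ((np.array(proj('scene',x-[0,0,d]))-[280,100])*2.5).round()])
# tin1 top
hsv=cv2.cvtColor(t,cv2.COLOR_BGR2HSV)
cs,_=cv2.findContours((hsv[...,2]>165).astype(np.uint8),0,2)
for c in cs:
    if cv2.contourArea(c)<300: continue
    r=cv2.minAreaRect(c)
    if 280<r[0][0]<420 and 190<r[0][1]<280:
        P=np.array([ray('top',q,.166) for q in cv2.boxPoints(r)]); print(P[:,:2].round(3).tolist(),P.mean(0).round(3))
p=env.camera_params('wrist');print('cam pos',(-p['R'].T@p['t']).round(3),p['R'].round(2).tolist())
for d in (-.02,0,.011,.02): print('wrist',d,np.round(proj('wrist',x-[0,0,d])))
```

```text
4.9667 [0.3881 0.0577 0.2008] [ 3.14  -0.004 -0.098] [-0.4  0.6 -0.1]
-0.02 [array([375.2, 155.7]), array([238., 139.])]
0 [array([374.3, 160.7]), array([236., 152.])]
0.011 [array([373.9, 163.5]), array([235., 159.])]
0.02 [array([373.5, 165.7]), array([234., 164.])]
[[0.454, -0.076], [0.519, -0.08], [0.513, -0.171], [0.448, -0.166]] [ 0.484 -0.123  0.166]
[[0.457, 0.097], [0.522, 0.091], [0.513, 0.001], [0.449, 0.008]] [0.485 0.049 0.166]
cam pos [0.46  0.051 0.361] [[-0.1, -1.0, 0.0], [-0.95, 0.1, 0.28], [-0.28, 0.03, -0.96]]
wrist -0.02 [320. 263.]
wrist 0 [320. 245.]
wrist 0.011 [320. 237.]
wrist 0.02 [320. 230.]
```

View pics/p3.png

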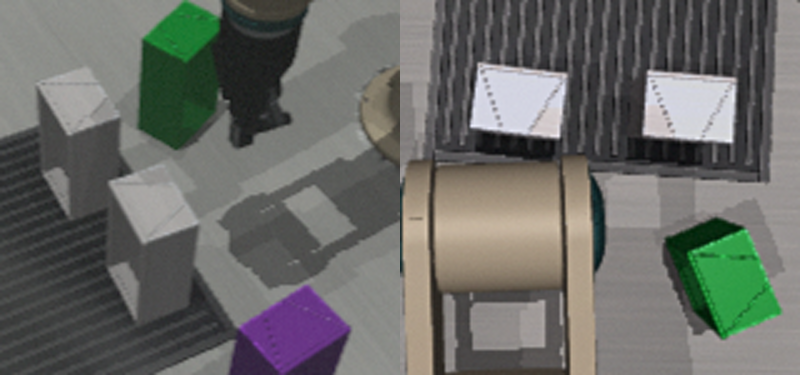

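View pics/raw3b.png

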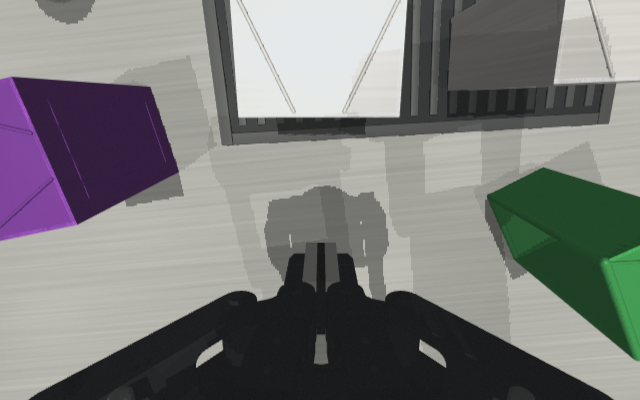

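Tin1 hasn't moved: its top face is still at (0.485, 0.049). In the wrist view the tip edge is at row 243, and in the scene crop it is at (240,147). Both put the shut tips about 12 mm above the TCP rather than 11 mm below it, which agrees with the contact at TCP z = 0.153 on the 0.166 top. So I'll push with the TCP at about 0.130.

Request:
servo_tool --offset '[[0,0,0.02],[0,0,0.02],[0,0,0.02],[0,0,0.007],[0,0,0],[0,0,0]]' --delta_rot '[[0,0,0],[0,0,0],[0,0,0],[0,0,0],[0,0,0],[0,0,0]]' --jaw '[-1,-1,-1,-1,-1,-1]'

```text
time_s: 5.62
position: [0.3927, 0.0567, 0.1316]
ee_rot: [3.139, -0.002, -0.1]
wrist_force: [-0.7, 0.2, 0.7]
opening: 0.001
```

Request:
servo_tool --offset '[[0.01,0,0],[0.01,0,0],[0.01,0,0],[0.006,0,0],[0,0,0],[0,0,0]]' --delta_rot '[[0,0,0],[0,0,0],[0,0,0],[0,0,0],[0,0,0],[0,0,0]]' --jaw '[-1,-1,-1,-1,-1,-1]'

```text
time_s: 6.12
position: [0.4335, 0.0529, 0.1376]
ee_rot: [3.14, -0.009, -0.101]
wrist_force: [-0.1, 0.1, 0.5]
opening: 0.001
```

```bash
cat > look.py <<'E'
from h import *
import sys
s=env.sense();print(s['time_s'],s['position'].round(4),s['ee_rot'].round(3),s['wrist_force'].round(1))
a=env.get_image('scene')[:,:,::-1];b=env.get_image('wrist')[:,:,::-1]
cv2.imwrite('pics/'+sys.argv[1]+'.png',np.hstack([cv2.resize(a[90:250,250:410],None,fx=2.5,fy=2.5,interpolation=2),cv2.resize(b,(400,400))]))
E
python3 look.py p4
```

```text
6.1167 [0.4335 0.0529 0.1376] [ 3.14  -0.009 -0.101] [-0.1  0.1  0.5]
```

View pics/p4.png

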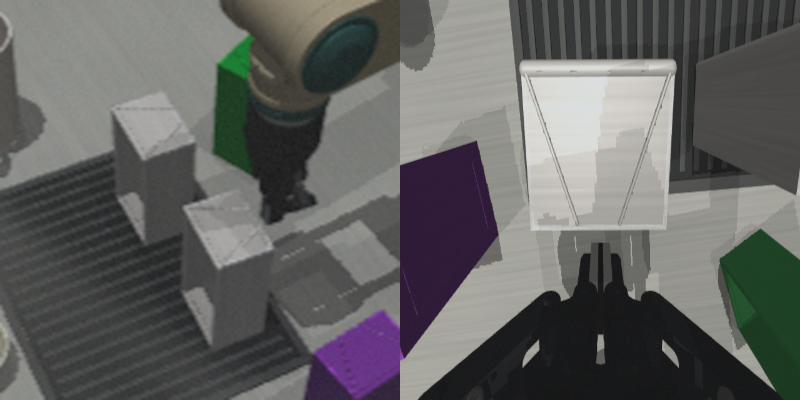

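The tips are behind tin1 with a gap, at wrist view (600,243) against the back edge at row 228. They rose 6 mm during the approach, so I'll go down 8 mm and push in steps.

Request:
servo_tool --offset '[[0,0,0.008],[0,0,0],[0.005,0,0.001],[0.005,0,0.001],[0.005,0,0.001],[0.005,0,0.001]]' --delta_rot '[[0,0,0],[0,0,0],[0,0,0],[0,0,0],[0,0,0],[0,0,0]]' --jaw '[-1,-1,-1,-1,-1,-1]'

```text
time_s: 6.72
position: [0.4532, 0.0512, 0.1248]
ee_rot: [3.14, -0.009, -0.1]
wrist_force: [0.2, -0.2, 1.3]
opening: 0.002
```

```bash
python3 look.py p5
```

```text
6.7167 [0.4532 0.0512 0.1248] [ 3.14  -0.009 -0.1  ] [ 0.2 -0.2  1.3]
```

View pics/p5.png

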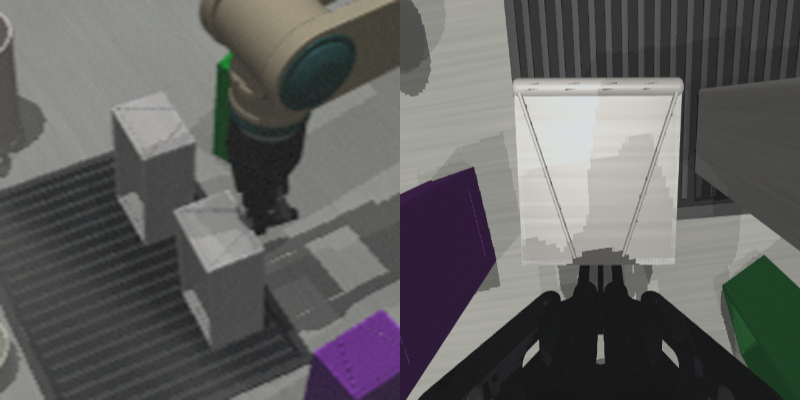

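Tin1's top has shifted toward the far side, scene corner (182,210) against (188,208) before, and the tips are below the back edge. It is tilting, so I'll keep pushing.

Request:
servo_tool --offset '[[0.005,0,0],[0.005,0,0],[0.005,0,0],[0.005,0,0],[0.005,0,0]]' --delta_rot '[[0,0,0],[0,0,0],[0,0,0],[0,0,0],[0,0,0]]' --jaw '[-1,-1,-1,-1,-1]'

```text
time_s: 7.23
position: [0.4804, 0.0484, 0.1249]
ee_rot: [3.14, -0.009, -0.1]
wrist_force: [0.2, -0.4, 0.8]
opening: -0.002
```

```bash
python3 look.py p6
```

```text
7.2333 [0.4804 0.0484 0.1249] [ 3.14  -0.009 -0.1  ] [ 0.2 -0.4  0.8]
```

View pics/p6.png

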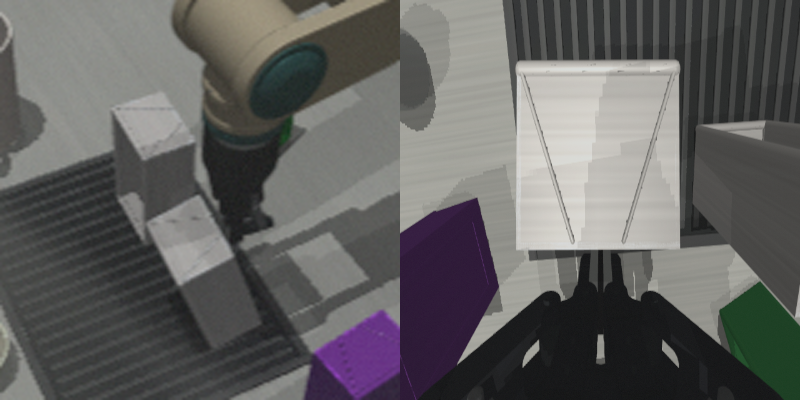

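Request:
servo_tool --offset '[[0.005,0,0],[0.005,0,0],[0.005,0,0],[0.005,0,0],[0,0,0],[0,0,0]]' --delta_rot '[[0,0,0],[0,0,0],[0,0,0],[0,0,0],[0,0,0],[0,0,0]]' --jaw '[-1,-1,-1,-1,-1,-1]'

```text
time_s: 7.83
position: [0.5026, 0.046, 0.1248]
ee_rot: [3.14, -0.008, -0.1]
wrist_force: [-0.0, -0.1, 0.4]
opening: 0.005
```

```bash
python3 look.py p7
```

```text
7.8333 [0.5026 0.046  0.1248] [ 3.14  -0.008 -0.1  ] [-0.  -0.1  0.4]
```

View pics/p7.png

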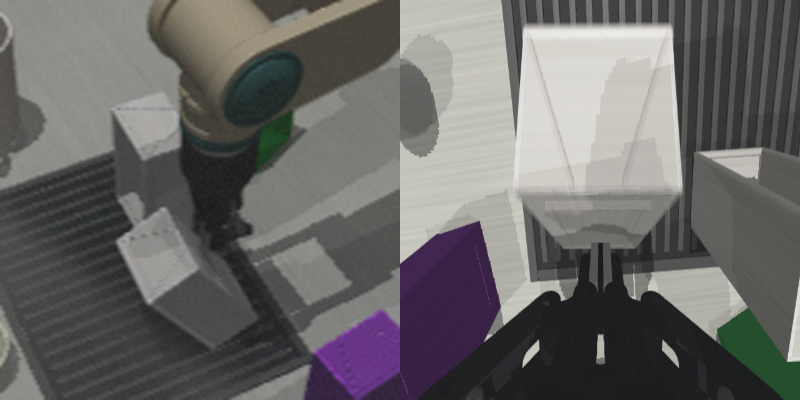

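Tin1 is past the balance point, tilted about 40° and falling. I'll back away and up.

Request:
servo_tool --offset '[[-0.01,0,0],[-0.02,0,-0.02],[-0.02,0,-0.03],[-0.02,0,-0.03],[-0.02,0,-0.03],[0,0,-0.01],[0,0,0]]' --delta_rot '[[0,0,0],[0,0,0],[0,0,0],[0,0,0],[0,0,0],[0,0,0],[0,0,0]]' --jaw '[-1,-1,-1,-1,-1,-1,-1]'

```text
time_s: 8.52
position: [0.4059, 0.0557, 0.2469]
ee_rot: [3.14, -0.004, -0.1]
wrist_force: [1.1, -0.4, 0.2]
opening: -0.004
```

```bash
python3 look.py p8
```

```text
8.5167 [0.4059 0.0557 0.2469] [ 3.14  -0.004 -0.1  ] [ 1.1 -0.4  0.2]
```

View pics/p8.png

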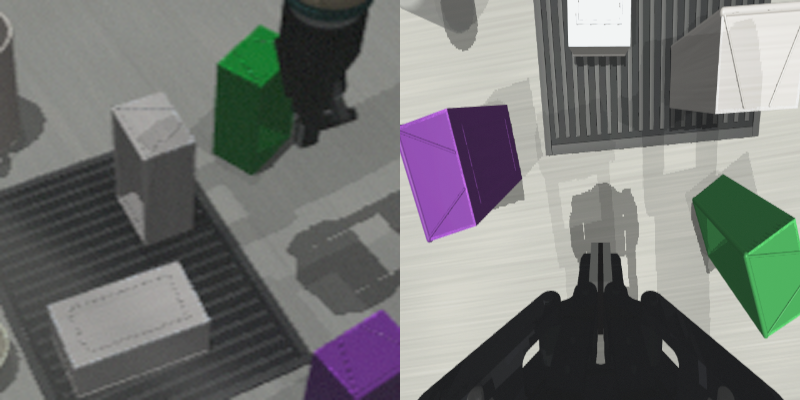

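Tin1 lies flat, mouth down, on the mat, scene crop (130,325). Next I'll move across at height to behind tin2.

Request:
servo_tool --offset '[[0.005,0.033,0],[0.005,0.033,0],[0.005,0.033,0],[0.005,0.033,0],[0.004,0.025,0],[0,0,0],[0,0,0]]' --delta_rot '[[0,0,-0.01],[0,0,-0.01],[0,0,-0.01],[0,0,0],[0,0,0],[0,0,0],[0,0,0]]' --jaw '[-1,-1,-1,-1,-1,-1,-1]'

```text
time_s: 9.2
position: [0.4163, -0.109, 0.2281]
ee_rot: [-3.139, 0.025, -0.065]
wrist_force: [0.5, 0.6, 0.8]
opening: -0.004
```

Request:
servo_tool --offset '[[0,0.009,0],[0,0,0.02],[0,0,0.02],[0,0,0.02],[0,0,0.02],[0,0,0.015],[0,0,0],[0,0,0]]' --delta_rot '[[0,0.012,0],[0,0.012,0],[0,0,0],[0,0,0],[0,0,0],[0,0,0],[0,0,0],[0,0,0]]' --jaw '[-1,-1,-1,-1,-1,-1,-1,-1]'

```text
time_s: 9.87
position: [0.4142, -0.1151, 0.1223]
ee_rot: [-3.136, 0.005, -0.057]
wrist_force: [0.6, 0.4, 0.6]
opening: -0.004
```

```bash
python3 look.py p9
```

```text
9.8667 [ 0.4142 -0.1151  0.1223] [-3.136  0.005 -0.057] [0.6 0.4 0.6]
```

View pics/p9.png

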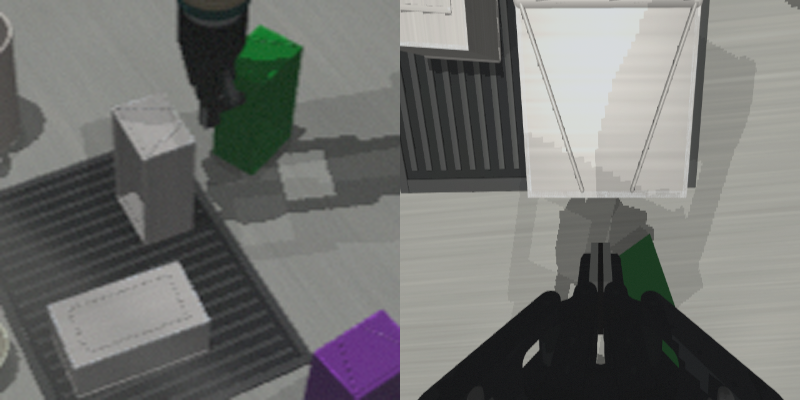

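The tips are behind tin2, centred to a few mm: wrist view has fingers at column 600 against the edge's middle at 607. Forces are near zero and the green tin is untouched. I'll push forward now.

Request:
servo_tool --offset '[[0.005,0.003,0],[0.005,0.001,0],[0.005,0,0.001],[0.005,0,0.001],[0.005,0,0.001],[0.005,0,0.001],[0.005,0,0.001],[0.005,0,0]]' --delta_rot '[[0,0,0.012],[0,0,0],[0,0,0],[0,0,0],[0,0,0],[0,0,0],[0,0,0],[0,0,0]]' --jaw '[-1,-1,-1,-1,-1,-1,-1,-1]'

```text
time_s: 10.63
position: [0.4604, -0.1236, 0.1224]
ee_rot: [-3.138, -0.003, -0.071]
wrist_force: [-0.9, -0.0, 0.6]
opening: -0.001
```

```bash
python3 look.py p10
```

```text
10.6333 [ 0.4604 -0.1236  0.1224] [-3.138e+00 -3.000e-03 -7.100e-02] [-0.9 -0.   0.6]
```

View pics/p10.png

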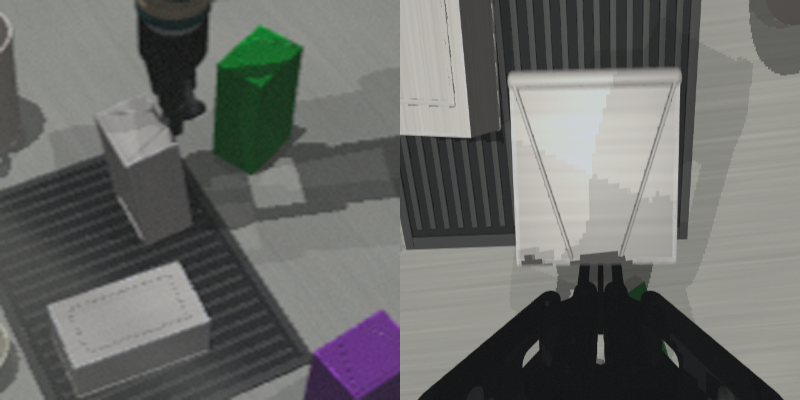

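Tin2 is tilting straight, with its back edge over the tips at (600,258) in the wrist view. I'll keep pushing.

Request:
servo_tool --offset '[[0.005,0,0],[0.005,0,0],[0.005,0,0],[0.005,0,0],[0.005,0,0],[0.005,0,0],[0.005,0,0],[0,0,0]]' --delta_rot '[[0,0,0],[0,0,0],[0,0,0],[0,0,0],[0,0,0],[0,0,0],[0,0,0],[0,0,0]]' --jaw '[-1,-1,-1,-1,-1,-1,-1,-1]'

```text
time_s: 11.4
position: [0.4995, -0.1262, 0.1226]
ee_rot: [-3.138, -0.004, -0.07]
wrist_force: [0.2, -0.7, -0.3]
opening: -0.001
```

```bash
python3 look.py p11
```

```text
11.4 [ 0.4995 -0.1262  0.1226] [-3.138 -0.004 -0.07 ] [ 0.2 -0.7 -0.3]
```

View pics/p11.png

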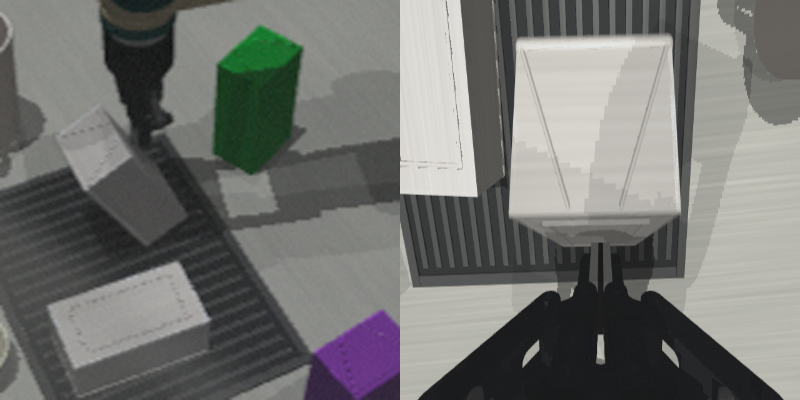

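Request:
servo_tool --offset '[[0.004,0,0],[0.004,0,0],[0,0,0],[0,0,0],[-0.01,0,0],[-0.01,0,-0.03],[0,0,-0.03],[0,0,-0.03]]' --delta_rot '[[0,0,0],[0,0,0],[0,0,0],[0,0,0],[0,0,0],[0,0,0],[0,0,0],[0,0,0]]' --jaw '[-1,-1,-1,-1,-1,-1,-1,-1]'

```text
time_s: 12.17
position: [0.4824, -0.1243, 0.2066]
ee_rot: [-3.134, 0.013, -0.071]
wrist_force: [0.4, 0.3, 0.4]
opening: 0.002
```

Request:
servo_tool --offset '[[-0.03,0,-0.03],[-0.03,0,-0.02],[-0.03,0,0],[-0.03,0,0],[0,0,0],[0,0,0]]' --delta_rot '[[0,0,0],[0,0,0],[0,0,0],[0,0,0],[0,0,0],[0,0,0]]' --jaw '[-1,-1,-1,-1,-1,-1]'

```text
time_s: 12.67
position: [0.3612, -0.1165, 0.2668]
ee_rot: [-3.139, -0.001, -0.07]
wrist_force: [0.4, -0.1, -0.2]
opening: 0.002
```

Run:
```python
from h import *
s=env.sense();print(s['time_s'],s['position'].round(3),s['wrist_force'].round(1))
t=env.get_image('top')[:,:,::-1];a=env.get_image('scene')[:,:,::-1]
cv2.imwrite('pics/p12.png',np.hstack([cv2.resize(a[60:300,200:440],None,fx=1.66,fy=1.66,interpolation=2),cv2.resize(t[100:340,210:450],None,fx=1.66,fy=1.66,interpolation=2)]))
hsv=cv2.cvtColor(t,cv2.COLOR_BGR2HSV)
for th in(150,170):
 cs,_=cv2.findContours((hsv[...,2]>th).astype(np.uint8),0,2)
 for c in cs:
    r=cv2.minAreaRect(c)
    if cv2.contourArea(c)>300 and 280<r[0][0]<420 and 150<r[0][1]<280:
        P=np.array([ray('top',q,.071) for q in cv2.boxPoints(r)]); print(th,P[:,:2].round(3).tolist())
```

```text
12.6667 [ 0.361 -0.116  0.267] [ 0.4 -0.1 -0.2]
150 [[0.52, -0.08], [0.68, -0.089], [0.677, -0.18], [0.516, -0.17]]
150 [[0.526, 0.09], [0.686, 0.076], [0.677, -0.016], [0.517, -0.0]]
150 [[0.817, 0.843], [1.161, -0.63], [0.397, -0.738], [0.114, 0.643]]
170 [[0.52, -0.08], [0.68, -0.089], [0.676, -0.18], [0.516, -0.17]]
170 [[0.527, 0.09], [0.686, 0.075], [0.677, -0.015], [0.518, 0.001]]
```

View pics/p12.png

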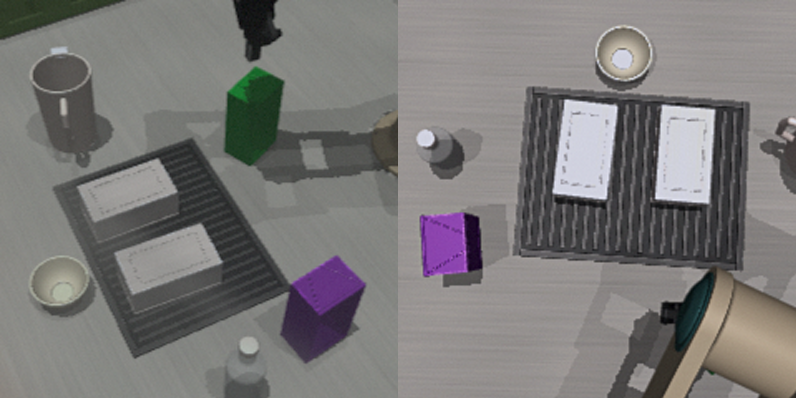

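Both tins lie flat, mouth down and wholly on the mat; in the top view tin1 is at (585,150) and tin2 at (685,155). The jug, bottle, bowl and the coloured tins stand where they did, and the arm is clear.

```bash
python3 -c "
from bench import env
print(env.job_done())"
```

```text
the job is handed in; nothing more can be done
None
```

I tipped tin1 and then tin2 with the shut fingertips near the top of their closed bottoms. Both fell mouth down and lie flat, and I handed the job in at about 13 s.

**Last checks:** The final top and scene pictures put tin1 over x 0.517–0.686, y -0.016–0.090 and tin2 over x 0.516–0.680, y -0.180 to -0.080. That is wholly inside the mat, which spans about x 0.41–0.71 and y -0.25 to 0.15. The jug, bottle, bowl, green tin and purple tin looked unmoved, and the wrist force was about 0 N with the arm clear.

**What disagreed:** My first push on tin1 failed. The shut fingertips came out about 12 mm above the TCP, not the stated 11 mm below it. They rested on tin1's top with about 11 N and slid over it without tipping or shifting the tin. I measured the tips in the pictures, lowered the TCP about 25 mm and pushed again, and that worked for both tins.

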